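Set up a snack roller for filling and hold the dispenser button half down

ROBOT

A 7-joint arm with a two-finger parallel gripper is mounted at the origin on the work surface. World frame = base frame: x ahead of the robot, y to its left, z up, the work surface at z = 0. Lengths are in m, angles in degrees, forces in N, time in s.
With the tool pointing down it reaches from about 0.425 to 0.875 m from the base axis. Payload 4.7 kg.
Tool frame: the origin (TCP) lies at the very end of the fingers, on their centre line; the grasp point (between the pads) lies 19 mm behind it; z points along the fingers, y is the direction in which the jaws open and shut (so a half turn about z gives the same grasp; the last joint's range is limited). The gripper opens to 87 mm and grips with 3 to 60 N. Pads are 19 mm wide; open, the fingers measure 117 mm over their backs; the gripper's body (75 mm by 190 mm) begins 51 mm behind the grasp point.
Start: joints at [-66.744, 18.392, -4.016, 83.108, 1.295, 78.541, -3.26], TCP at [0.248, 0.601, 0.223] pointing down, gripper open.
Joint ranges: [-163.93, 163.93], [-17.29, 119.83], [-79.2, 71.16], [3.27, 140.29], [-89.18, 269.18], [5.43, 117.66], [-154.24, 154.24]. Speed limits (degrees/s): [147.25, 147.25, 180, 180, 180, 180, 180].

INTERFACE

Orientations are given as [roll, pitch, yaw] about the fixed x, y, z axes, in that order (R = Rz(yaw) Ry(pitch) Rx(roll)).
In Python, from cell import sensors, imaging, ticket gives the robot as it stands.
- The arm moves only by the tool carry_out, never from a script. Its argument "plan" is a list of rows, each an object of numbers: "fingers": the closure, from -1 (fully open) to 1 (shut); "dx", "dy", "dz": the shift along the tool's x, y, z normalised to -1 to 1, where 1 is 0.03 m; "rx", "ry", "rz": the turn, a rotation vector about the tool's x, y, z normalised to -1 to 1, where 1 is 10 degrees. A call has 1 to 12 rows; each row shifts and turns the commanded pose from where the row before left it, along the tool's axes as they then stand; what a row does not reach is not made up. A row lasts 1/8 s, in which the tool goes at most 62.5 mm and 10.7 degrees, less where a joint would pass 70% of its speed; a pose out of reach is approached as far as the arm can. A call with a number of a shift or a turn outside -1 to 1 is refused whole. A call with a gripper value outside its range is refused whole. The fingers move at their own pace and stop on an object; "force" is the grip in N (left out, the last holds). Time passes only in rows, so rows that do not move let the fingers close. It gives the time, the measured TCP pose, the force and the opening at its end, in the units of the state.
- sensors.get_obs(): the state, without advancing time (a new reading comes with each control period).
- imaging.read_camera(name): name is "scene" or "side" or "wrist"; returns a dict with "color" (400x640x3 uint8, red, green, blue), "mtx" (3x3 intrinsics, pixels), "extrinsics" (4x4, takes a point from world to camera coordinates); the wrist camera has in their place "tool_from_camera" (4x4, takes a point from camera to tool coordinates, whose origin is the TCP and whose axes are the flange's). Camera axes: x right, y down, z forward; pixel columns grow to the right and rows downward; lengths in m; the calibration is good to about 2 mm. A picture is of the moment at which its call begins: read the wrist's pose just before it. There is no depth.
- ticket.sign_off(): hands the job in, once; it reports no verdict.
The state is a dict: "time_s": time; "qpos": joint angles; "joint_velocities": joint speeds; "effort": joint torques, N m; "tool_pos": TCP position; "tool_rot": TCP orientation; "force": force on the tool from outside, world axes, zero at the start; "wrist_torque": the same for the moment, N m; "grip_width": finger opening in m.
Only numpy, scipy, OpenCV 4.12 (cv2) and the standard library are available. Lean on these libraries where they do the work, as an engineer would, in place of code of your own. Each camera call takes 0.05 s, during which the arm holds its last target.

TASK

Get the maple snack roller ready for filling: roll it along the shelf until its filling hole faces straight up, then lay it on the two chrome rails under the pellet dispenser's spout, hole still up and right below the spout, and let go of it. Then press the dispenser's green button down to half its travel, where the red part of its stem has just sunk into the collar, and finish holding it steadily there so that the pellets can be poured through. Leave the other things on the shelf where they are.

Things in the scene. Friction and masses are not known exactly. Their poses are not given: they have to be found in the camera images.
- roller_center (a point): Centre of the loose snack roller, a maple cylinder 54 mm across, 180 mm long, 100 to 200 g, lying level, roughly pointing away from the robot. Own x: along it to the end with the filling hole; own z: from the centre line out through the hole. To pass the spout with room for a gripper, grip it across its width 20 to 35 mm from here, towards the end without the hole.
- roller_hole (a point): Middle of the filling hole (28 mm, dark, blue rim) in the roller's curved side, 60 mm along its x and 27 mm out along its z from roller_center. Straight up when 27 mm above roller_center. At the start it faces sideways, 1.35 rad from up, to the right seen along the roller's x: the roller must roll about 36 mm to the left. It rolls without slipping when pushed gently.
- roller: The same roller; origin and axes as roller_center.
- rest (a point): Where the roller's centre comes to lie: 52 mm above the shelf, 60 mm in front of the spout's axis. x: lengthwise of the rails, towards the dispenser's back; the roller's hole end points that way. Two chrome rails 8 mm thick, 36 mm apart, tops 31 mm above the shelf, run from 138 mm before to 30 mm behind the spout; an end stop stands 34 mm behind it, 4 mm past the roller's end.
- spout (a point): Middle of the spout's mouth (14 mm outlet, facing down), 104 mm above the shelf, 25 mm above the top of a roller lying on the rest, so the roller goes in lengthwise from the front. x: towards the dispenser's back. Over the spout is a round head of 21 mm radius, 118 to 150 mm high, with an arm back to the stand.
- dispenser: The fixed pellet dispenser of white and clear plastic. Origin on the shelf straight below the spout; x to its back, y left, z up; its front (-x) faces roughly to the robot. Stand and open, empty hopper (112 mm wide, 229 mm high) begin 64 mm behind the spout's axis. Under the rails is a catch tray 112 mm wide, rim 18 mm high, reaching 160 mm in front of the spout.
- button_top (a point): Middle of the top of the green spring button (cap 32 mm across, 10 mm high, on a stem), on the head straight above the spout; 184 mm above the shelf when up. It moves straight down.
- button (a joint): Travel of the button in m: 0 up, 0.016 fully down, 0.008 half way. Its spring pushes back with 3 N at the start, 7 N half way, 11 N fully down, and lifts it when let go. The stem's upper 8 mm is white, its lower 8 mm red: half way is where the red has just gone into the grey collar.
- bottle_mid (a point): Bystander: empty clear glass drip bottle, 70 mm across, 205 mm tall with its steel tube, standing; the point is its middle 80 mm up.
- cube_mid (a point): Bystander: maple chew cube of 45 mm; the point is its centre.
- brush_mid (a point): Bystander: flat green mitt-shaped grooming brush about 130 x 110 mm, 20 mm high; the point is the middle of its body.
- clip_mid (a point): Bystander: chrome spring clip about 55 x 28 x 22 mm; the point is its middle.
- bowl_mid (a point): Bystander: blue ceramic feed bowl 116 mm across, 45 mm high; the point is its middle, half-way up.
- scoop_mid (a point): Bystander: steel scoop with a 58 mm cup, 45 mm high, and a flat handle; the point is the middle of its cup.
Not all that is in view belongs to the job. What is shaped like the roller but purple is not meant.

How it is judged (in metres and radians):
On the way, in this order (a step that is already met when the one before it is completed fails the run):
1. the roller lies on the shelf with its filling hole facing up (angle between roller_hole's own z axis and vertical below 0.32 rad and height (world z) of roller_center below 0.031 m), for 0.2 s.
2. the roller lies on the rails, hole up below the spout, and has been let go (horizontal distance between roller_hole and spout below 0.009 m and angle between roller_hole's own z axis and vertical below 0.32 rad and distance between roller_center and rest below 0.012 m and angle between the x axis of roller_center and the x axis of spout, either way round below 0.12 rad and contact force between the fingers and roller below 0.1 N and contact force between roller and dispenser above 0.5 N and linear speed of roller below 0.02 m/s), for 0.3 s.
At the end, for the whole second after the job is handed in: The robot holds the button at half travel (8 mm, within 3 mm) with 3 N or more; the roller lies still and free of the fingers on the rails, centre within 12 mm of its place, within 7 deg lengthwise, hole within 18 deg of straight up and 9 mm (level) of the spout's axis (all of step 2 and value of joint button between 0.005 and 0.011 m and contact force between any of the fingers, the arm and button above 3 N); the arm keeps its last pose, push and grip.
It fails at once if another thing on the shelf (bottle, cube, brush, clip, bowl or scoop) is shifted by more than 30 mm (distance of any of bottle_mid, cube_mid, brush_mid, clip_mid, bowl_mid, scoop_mid from where it was at the start of the episode above 0.03 m).
It also fails if it takes over 58 s, if anything falls off the work surface, if the arm or the gripper's body presses on something with over 40 N, if the wrist force passes 120 N, or if a joint passes its speed limit or range.

## Working session

There is one attempt and no reset: what is moved stays moved. The work goes in short steps, Python scripts to look and compute and a tool call to move; the robot and the scene stay as the last step left them, time stands still between calls to the robot, and variables do not carry over. Pictures are saved under pics/ and viewed, and the job is handed in when it is done.

Besides the shell and the picture viewer there is one more tool, called after "Emit:" as name(argument=value, ...), one argument or row to a line, values as JSON. carry_out: Moves the arm, as the interface text tells. Scaled input: -1 to 1 covers 0.03 m each way for a shift and 10 degrees each way for a turn. Its arguments: {"type":"object","properties":{"plan":{"type":"array"},"force":{"type":"number"}},"required":["plan"]}

```bash
mkdir -p pics; ls; python3 - <<'E'
from cell import sensors, imaging
import cv2, numpy as np
o=sensors.get_obs(); print(o)
for n in ["scene","side","wrist"]:
    d=imaging.read_camera(n); cv2.imwrite(f"pics/{n}0.png",d["color"][:,:,::-1])
    print(n,d["mtx"].tolist(),{k:np.round(v,4).tolist() for k,v in d.items() if k not in("color","mtx")})
E
```

```text
pics
{'time_s': 0.0, 'qpos': array([-66.74453022,  18.44080542,  -4.0162757 ,  83.17705033,
         1.294781  ,  78.53844311,  -3.25946338]), 'joint_velocities': array([-0.05406275, -0.01837237,  0.02622569,  0.02964094,  0.04082591,
        0.07065105,  0.0338644 ]), 'effort': array([ 3.54800859e-04, -4.91295433e+01, -4.03698161e-01, -3.12528348e+01,
       -6.39633369e-02,  4.39421798e-02,  1.74645506e-04]), 'tool_pos': array([0.24801988, 0.60021713, 0.22142298]), 'tool_rot': array([-1.79888936e+02,  5.26710180e-03,  1.57555532e+02]), 'force': array([-0.02489494,  0.05220925,  0.52664155]), 'wrist_torque': array([ 0.01456663,  0.01339315, -0.00859849]), 'grip_width': 0.08685217856982899}
scene [[457.8577542224937, 0.0, 321.2332746784924], [0.0, 457.8577542224937, 202.74550419448968], [0.0, 0.0, 1.0]] {'extrinsics': [[0.6545, 0.756, -0.0089, -0.3499], [0.4846, -0.4286, -0.7626, -0.135], [-0.5803, 0.4948, -0.6468, 1.8316], [0.0, 0.0, 0.0, 1.0]]}
side [[382.05845465025095, 0.0, 326.49935825190886], [0.0, 382.05845465025095, 199.9243062951514], [0.0, 0.0, 1.0]] {'extrinsics': [[-0.9997, -0.0227, -0.0053, 0.5351], [-0.011, 0.6596, -0.7515, 0.1132], [0.0205, -0.7513, -0.6597, 1.1934], [0.0, 0.0, 0.0, 1.0]]}
wrist [[314.99902533401655, 0.0, 324.2023981031525], [0.0, 314.99902533401655, 200.60567046426596], [0.0, 0.0, 1.0]] {'tool_from_camera': [[-0.0003, -0.9684, -0.2494, 0.0673], [1.0, -0.0004, 0.0004, -0.0002], [-0.0005, -0.2494, 0.9684, -0.1606], [0.0, 0.0, 0.0, 1.0]]}
```

View pics/scene0.png

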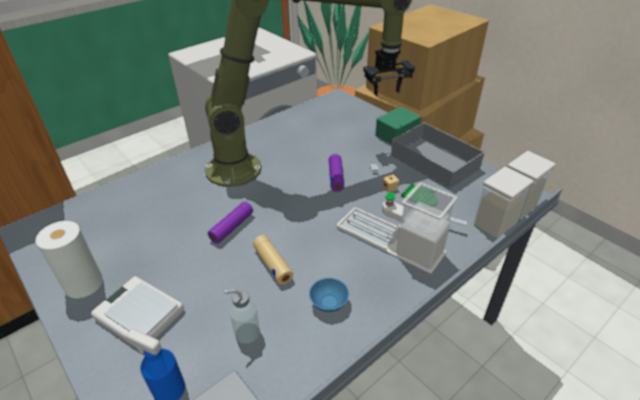

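View pics/side0.png

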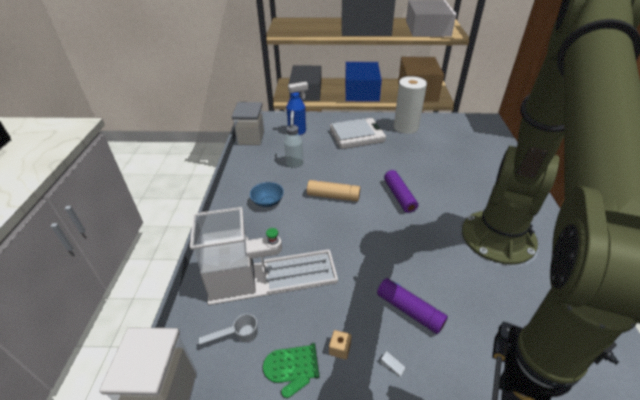

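View pics/wrist0.png

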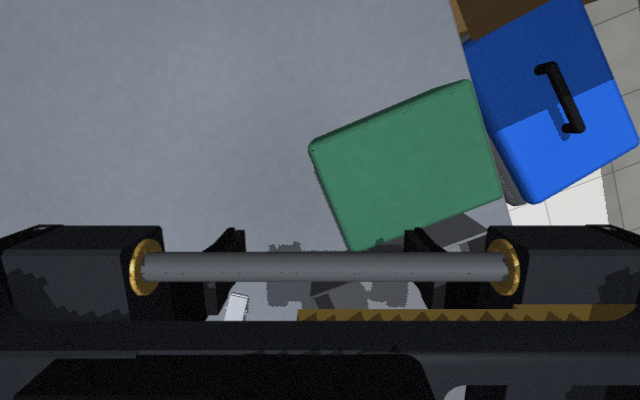

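The maple cylinder at scene (272,258) / side (333,190) is the only candidate that fits. The cylinders at scene (231,222) and (336,172) are purple and so excluded. I'll confirm this in an enlarged crop.

```bash
cat > h.py <<'E'
import numpy as np, cv2
from scipy.optimize import least_squares
from scipy.spatial.transform import Rotation as R
from cell import sensors, imaging
def cam(n):
    o=sensors.get_obs(); d=imaging.read_camera(n); K=d["mtx"]
    if "extrinsics" in d: E=np.array(d["extrinsics"])
    else:
        T=np.eye(4);T[:3,:3]=R.from_euler('xyz',o["tool_rot"],degrees=True).as_matrix();T[:3,3]=o["tool_pos"]
        E=np.linalg.inv(T@d["tool_from_camera"])
    return d["color"][:,:,::-1].copy(),K,E
def proj(K,E,P):
    P=np.atleast_2d(P);c=P@E[:3,:3].T+E[:3,3];u=c@K.T;return u[:,:2]/u[:,2:]
def onplane(K,E,px,z):
    d=E[:3,:3].T@np.linalg.inv(K)@np.array([px[0],px[1],1.]);o=-E[:3,:3].T@E[:3,3]
    return o+d*(z-o[2])/d[2]
def tri(obs):
    r=least_squares(lambda X:np.concatenate([(proj(K,E,X)[0]-p) for K,E,p in obs]),[0.5,0,0.05]);return r.x,np.abs(r.fun).max()
def crop(im,x,y,w,h,s,name):
    c=cv2.resize(im[y:y+h,x:x+w],None,fx=s,fy=s,interpolation=cv2.INTER_CUBIC);cv2.imwrite("pics/"+name,c)
E
python3 - <<'E'
import cv2
from h import crop
a=cv2.imread("pics/scene0.png");b=cv2.imread("pics/side0.png")
crop(a,240,220,70,75,8,"c1.png");crop(b,295,165,80,50,8,"c2.png");crop(a,330,170,130,100,6,"c3.png");crop(b,180,195,165,115,4.8,"c4.png")
E
```

```text
(no output)
```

View pics/c1.png

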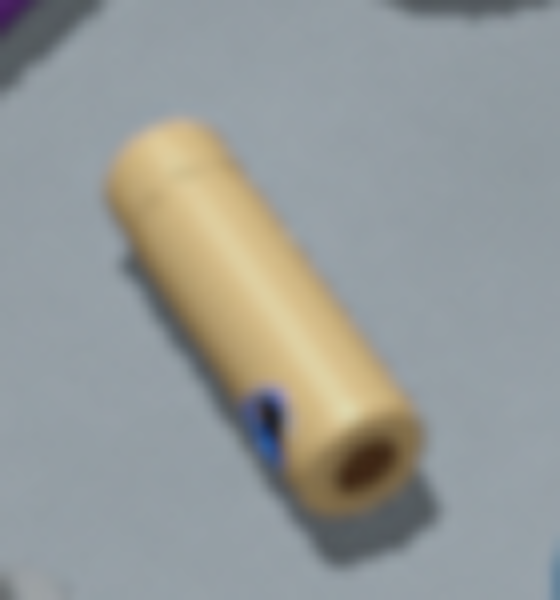

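View pics/c2.png

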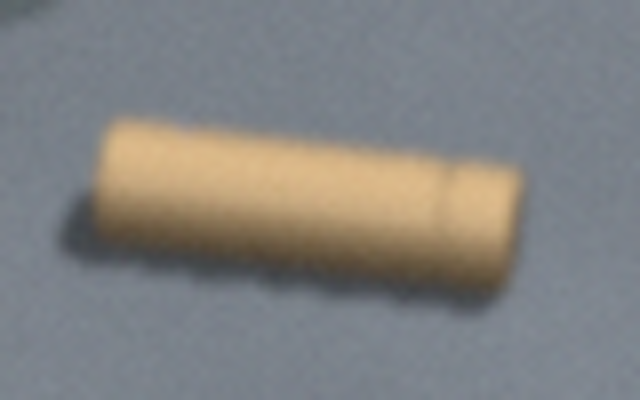

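View pics/c3.png

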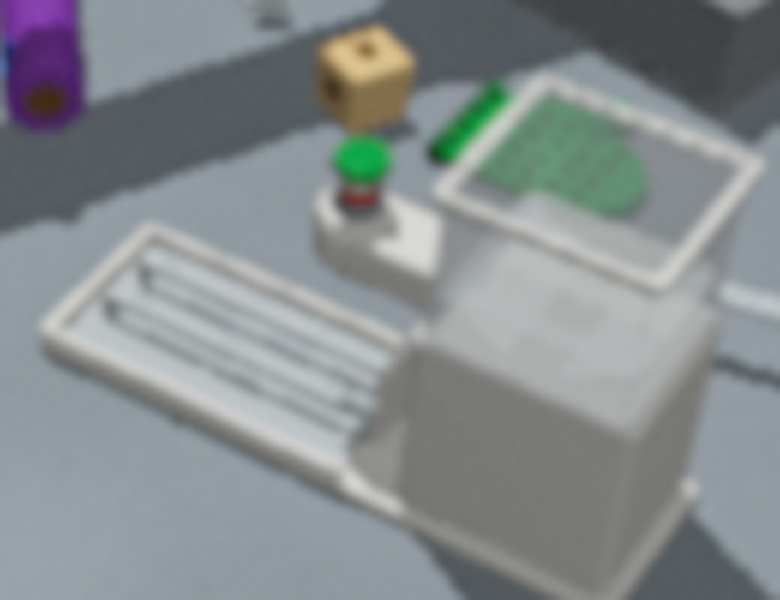

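View pics/c4.png

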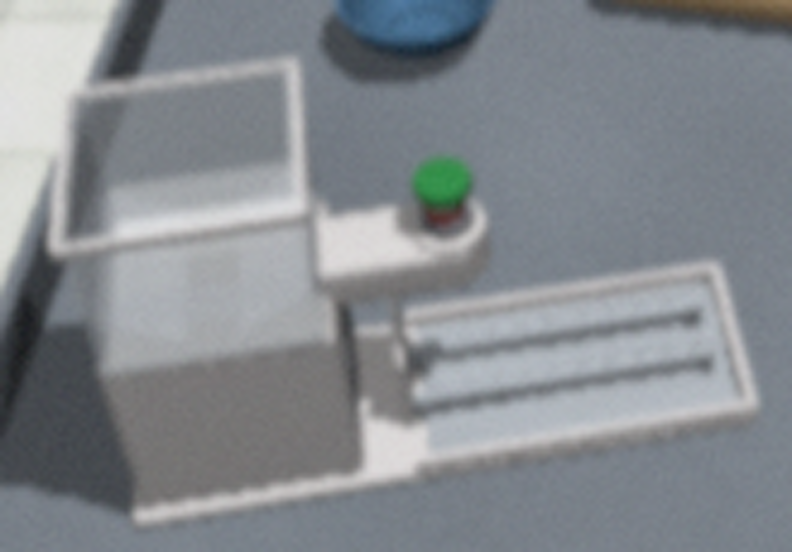

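```bash
python3 - <<'E'
from h import *
a,Ka,Ea=cam("scene");b,Kb,Eb=cam("side")
s3=lambda u,v:np.array([u/6+330,v/6+170]); s4=lambda u,v:np.array([u/4.8+180,v/4.8+195])
pts=[((-.16,.056,.018),s3(150,226),0),((-.16,-.056,.018),s3(42,325),0),((.064,.056,.229),s3(543,76),0),((.064,-.056,.229),s3(438,192),0),((0,0,.184),s3(362,154),0),
((-.16,-.056,.018),s4(716,264),1),((-.16,.056,.018),s4(755,408),1),((.064,-.056,.229),s4(295,60),1),((.064,.056,.229),s4(305,215),1),((0,0,.184),s4(443,177),1)]
def f(p,full=0):
    c,s=np.cos(p[2]),np.sin(p[2]);r=[]
    for P,px,w in pts:
        W=[p[0]+c*P[0]-s*P[1],p[1]+s*P[0]+c*P[1],P[2]]
        K,E=((Ka,Ea),(Kb,Eb))[w]; r.append(proj(K,E,W)[0]-px)
    return np.concatenate(r)
r=least_squares(f,[.7,.2,0],loss='soft_l1');print("disp",r.x,np.degrees(r.x[2]));print(np.round(f(r.x).reshape(-1,2),1).tolist())
print("button tri",tri([(Ka,Ea,pts[4][1]),(Kb,Eb,pts[9][1])]))
# roller silhouette
def mask(im,x,y,w,h):
    hsv=cv2.cvtColor(im,cv2.COLOR_BGR2HSV).astype(int);m=((hsv[...,0]<30)&(hsv[...,0]>5)&(hsv[...,1]>60)).astype(np.uint8)
    m2=np.zeros_like(m);m2[y:y+h,x:x+w]=m[y:y+h,x:x+w]
    c=max(cv2.findContours(m2,cv2.RETR_EXTERNAL,cv2.CHAIN_APPROX_NONE)[0],key=cv2.contourArea)
    return cv2.convexHull(c)
ha=mask(a,240,220,70,75);hb=mask(b,295,165,80,50)
print(cv2.contourArea(ha),cv2.contourArea(hb))
t=np.linspace(0,2*np.pi,60)
def hull(p,K,E):
    c,s=np.cos(p[2]),np.sin(p[2]);L=[]
    for e in(-.09,.09):
        y=.027*np.cos(t);z=.027+.027*np.sin(t);L.append(np.c_[p[0]+c*e-s*y,p[1]+s*e+c*y,z])
    return cv2.convexHull(proj(K,E,np.vstack(L)).astype(np.float32))
def g(p):
    r=[]
    for H,K,E in((ha,Ka,Ea),(hb,Kb,Eb)):
        M=hull(p,K,E)
        r+=[cv2.pointPolygonTest(M,(float(q[0][0]),float(q[0][1])),True)-0.3 for q in H]
    return np.array(r)
p0=onplane(Ka,Ea,(273,259),.03)
r=least_squares(g,[p0[0],p0[1],0.],diff_step=1e-3,loss='soft_l1');print("roller",r.x,np.degrees(r.x[2]),np.abs(g(r.x)).mean(),g(r.x).max(),g(r.x).min())
h=s=lambda u,v:(u/8+240,v/8+220)
print("cube",onplane(Ka,Ea,(391,183),.0225),"bowl",onplane(Ka,Ea,(329,294),.03),"bottle",onplane(Ka,Ea,(246,333),.03),"brush",onplane(Kb,Eb,(292,365),.01), "clip",onplane(Ka,Ea,(376,168),.01))
E
```

```text
disp [0.66951308 0.16994636 0.22498035] 12.890424680740148
[[0.3, -1.2], [0.3, -0.2], [-0.2, -0.9], [-0.6, -0.8], [0.8, -0.6], [-0.2, -0.7], [0.0, -0.5], [0.2, -0.2], [-0.1, -0.4], [-1.3, -0.2]]
button tri (array([0.66717697, 0.16821029, 0.18130188]), np.float64(0.17655710961332716))
842.5 762.0
roller [ 0.51646433 -0.1857413  -0.1821161 ] -10.434483650985584 0.47177426955736074 1.078630114598129 -0.41833917919715125
cube [0.49657904 0.37917013 0.0225    ] bowl [ 0.73701864 -0.14542949  0.03      ] bottle [ 0.68848577 -0.39717855  0.03      ] brush [0.60489531 0.4258347  0.01      ] clip [0.38149023 0.41926916 0.01      ]
```

The crop confirms it: a maple roller with a blue-rimmed hole on its -y side near the far end. The first move takes the arm over it.

Emit:
carry_out(
  plan=[
    {"fingers": -1,"dx": -0.5,"dy": -0.5,"rz": -0.6},
    {"dx": -1,"dy": -1,"rz": -0.6},
    {"dx": -1,"dy": -1},
    {"dx": -1,"dy": -1},
    {"dx": -1,"dy": -1},
    {"dx": -1,"dy": -1},
    {"dx": -1,"dy": -1},
    {"dx": -1,"dy": -1},
    {"dx": -1,"dy": -1},
    {"dx": -0.5,"dy": -1},
    {"dx": -0.5,"dy": -1},
    {"dx": -0.5,"dy": -1},
  ],
)

```text
validation failed for argument at $.pl...
```

Emit:
carry_out(
  plan=[
    {"fingers": -1,"dx": -0.5,"dy": -0.5,"dz": 0,"rx": 0,"ry": 0,"rz": -0.6},
    {"fingers": -1,"dx": -1,"dy": -1,"dz": 0,"rx": 0,"ry": 0,"rz": -0.6},
    {"fingers": -1,"dx": -1,"dy": -1,"dz": 0,"rx": 0,"ry": 0,"rz": 0},
    {"fingers": -1,"dx": -1,"dy": -1,"dz": 0,"rx": 0,"ry": 0,"rz": 0},
    {"fingers": -1,"dx": -1,"dy": -1,"dz": 0,"rx": 0,"ry": 0,"rz": 0},
    {"fingers": -1,"dx": -1,"dy": -1,"dz": 0,"rx": 0,"ry": 0,"rz": 0},
    {"fingers": -1,"dx": -1,"dy": -1,"dz": 0,"rx": 0,"ry": 0,"rz": 0},
    {"fingers": -1,"dx": -1,"dy": -1,"dz": 0,"rx": 0,"ry": 0,"rz": 0},
    {"fingers": -1,"dx": -1,"dy": -1,"dz": 0,"rx": 0,"ry": 0,"rz": 0},
    {"fingers": -1,"dx": -0.5,"dy": -1,"dz": 0,"rx": 0,"ry": 0,"rz": 0},
    {"fingers": -1,"dx": -0.5,"dy": -1,"dz": 0,"rx": 0,"ry": 0,"rz": 0},
    {"fingers": -1,"dx": -0.5,"dy": -1,"dz": 0,"rx": 0,"ry": 0,"rz": 0},
  ],
)

```text
time_s: 1.75
tool_pos: [0.4732, 0.2015, 0.2226]
tool_rot: [180.0, 0.0, 169.5]
force: [0.1, -0.4, 0.3]
grip_width: 0.0869
```

Emit:
carry_out(
  plan=[
    {"fingers": -1,"dx": -0.3,"dy": -1,"dz": 0,"rx": 0,"ry": 0,"rz": 0},
    {"fingers": -1,"dx": -0.3,"dy": -1,"dz": 0,"rx": 0,"ry": 0,"rz": 0},
    {"fingers": -1,"dx": -0.3,"dy": -1,"dz": 0,"rx": 0,"ry": 0,"rz": 0},
    {"fingers": -1,"dx": -0.3,"dy": -1,"dz": 0,"rx": 0,"ry": 0,"rz": 0},
    {"fingers": -1,"dx": -0.2,"dy": -1,"dz": 0,"rx": 0,"ry": 0,"rz": 0},
    {"fingers": -1,"dx": -0.2,"dy": -1,"dz": 0,"rx": 0,"ry": 0,"rz": 0},
    {"fingers": -1,"dx": -0.2,"dy": -1,"dz": 0,"rx": 0,"ry": 0,"rz": 0},
    {"fingers": -1,"dx": -0.2,"dy": -1,"dz": 0,"rx": 0,"ry": 0,"rz": 0},
    {"fingers": -1,"dx": -0.2,"dy": -1,"dz": 0,"rx": 0,"ry": 0,"rz": 0},
    {"fingers": -1,"dx": -0.2,"dy": -1,"dz": 0,"rx": 0,"ry": 0,"rz": 0},
    {"fingers": -1,"dx": -0.2,"dy": -1,"dz": 0,"rx": 0,"ry": 0,"rz": 0},
    {"fingers": -1,"dx": -0.2,"dy": -1,"dz": 0,"rx": 0,"ry": 0,"rz": 0},
  ],
)

```text
time_s: 3.25
tool_pos: [0.4902, -0.1676, 0.2226]
tool_rot: [180.0, 0.0, 169.6]
force: [0.1, 0.6, -0.3]
grip_width: 0.087
```

```bash
python3 - <<'E'
from h import *
a,K,E=cam("wrist");cv2.imwrite("pics/w1.png",a);print(sensors.get_obs()["tool_pos"],sensors.get_obs()["time_s"])
np.savez("w1",K=K,E=E)
E
```

```text
[ 0.48951084 -0.17274021  0.22284543] 3.3
```

View pics/w1.png

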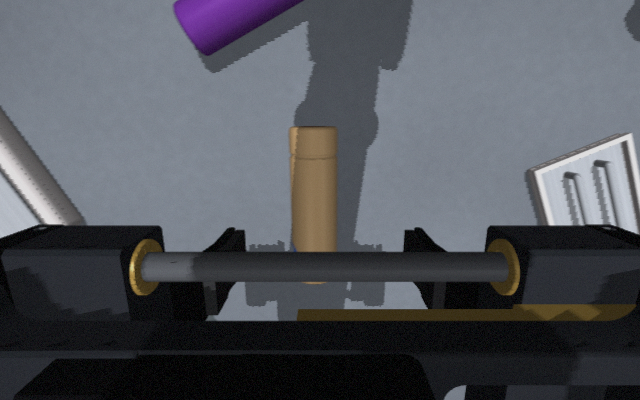

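```bash
python3 - <<'E'
from h import *
d=np.load("w1.npz");K,E=d["K"],d["E"];a=cv2.imread("pics/w1.png")
hsv=cv2.cvtColor(a,cv2.COLOR_BGR2HSV)
L=[]
for r in range(135,225,8):
    m=np.where((hsv[r,270:360,0]>5)&(hsv[r,270:360,0]<30)&(hsv[r,270:360,1]>70))[0]+270
    L.append(onplane(K,E,((m.min()+m.max())/2,r),.030));print(r,m.min(),m.max(),L[-1])
L=np.array(L);v=np.polyfit(L[:,0],L[:,1],1);print("yaw",np.degrees(np.arctan(v[0])))
y=lambda x:np.polyval(v,x);print("line y at x .49,.5165:",y(.49),y(.5165))
print("end", onplane(K,E,(313,126.5),.050),onplane(K,E,(313,126.5),.030))
E
```

```text
135 290 336 [ 0.4381349  -0.17058333  0.03      ]
143 290 336 [ 0.44664739 -0.17223253  0.03      ]
151 290 336 [ 0.45526707 -0.17390249  0.03      ]
159 291 336 [ 0.46409763 -0.17504301  0.03      ]
167 291 336 [ 0.47293851 -0.17675219  0.03      ]
175 291 336 [ 0.48189285 -0.17848331  0.03      ]
183 291 336 [ 0.49096287 -0.1802368   0.03      ]
191 292 336 [ 0.50025513 -0.18144815  0.03      ]
199 292 335 [ 0.50945899 -0.1838126   0.03      ]
207 292 336 [ 0.51899548 -0.18506347  0.03      ]
215 293 335 [ 0.52855203 -0.18690708  0.03      ]
223 293 335 [ 0.53823615 -0.1887753   0.03      ]
yaw -10.239417503302402
line y at x .49,.5165: -0.17995694410125876 -0.18474387031051231
end [ 0.42890802 -0.16810478  0.05      ] [ 0.42920561 -0.16885338  0.03      ]
```

Emit:
carry_out(
  plan=[
    {"fingers": -1,"dx": -0.07,"dy": -0.24,"dz": 0.5,"rx": 0,"ry": 0,"rz": 0},
    {"fingers": -1,"dx": 0,"dy": 0,"dz": 1,"rx": 0,"ry": 0,"rz": 0},
    {"fingers": -1,"dx": 0,"dy": 0,"dz": 1,"rx": 0,"ry": 0,"rz": 0},
    {"fingers": -1,"dx": 0,"dy": 0,"dz": 1,"rx": 0,"ry": 0,"rz": 0},
    {"fingers": -1,"dx": 0,"dy": 0,"dz": 1,"rx": 0,"ry": 0,"rz": 0},
    {"fingers": -1,"dx": 0,"dy": 0,"dz": 1,"rx": 0,"ry": 0,"rz": 0},
    {"fingers": -1,"dx": 0,"dy": 0,"dz": 0.8,"rx": 0,"ry": 0,"rz": 0},
    {"fingers": -1,"dx": 0,"dy": 0,"dz": 0.5,"rx": 0,"ry": 0,"rz": 0},
    {"fingers": -1,"dx": 0,"dy": 0,"dz": 0.25,"rx": 0,"ry": 0,"rz": 0},
    {"fingers": -0.4,"dx": 0,"dy": 0,"dz": 0,"rx": 0,"ry": 0,"rz": 0},
    {"fingers": -0.4,"dx": 0,"dy": 0,"dz": 0,"rx": 0,"ry": 0,"rz": 0},
  ],
  force=5,
)

```text
time_s: 4.68
tool_pos: [0.4919, -0.1742, 0.0118]
tool_rot: [180.0, 0.1, 169.6]
force: [0.2, 0.5, -0.3]
grip_width: 0.0744
```

```bash
cat > snap.py <<'E'
import sys
from h import *
n=sys.argv[1]
for c in sys.argv[2:]:
    a,K,E=cam(c);cv2.imwrite(f"pics/{c}{n}.png",a);np.savez(f"{c}{n}",K=K,E=E)
o=sensors.get_obs();print(o["time_s"],o["tool_pos"],o["tool_rot"],o["force"],o["grip_width"])
E
python3 snap.py 2 scene wrist
python3 -c "
from h import *
a=cv2.imread('pics/scene2.png');crop(a,220,180,120,110,5.4,'s2c.png')"
```

```text
4.775 [ 0.49183037 -0.1742306   0.0118476 ] [1.79985308e+02 9.51584030e-02 1.69554780e+02] [ 0.4651454  -0.23581442 -0.35105795] 0.06685333873076958
```

View pics/s2c.png

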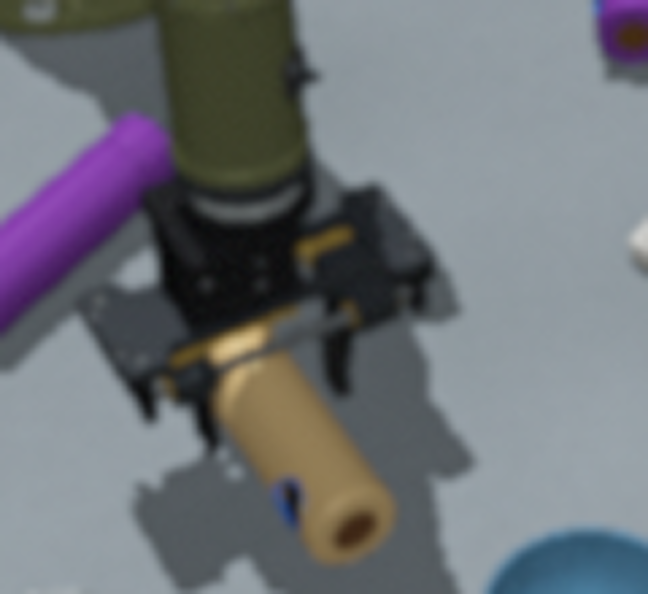

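View pics/wrist2.png

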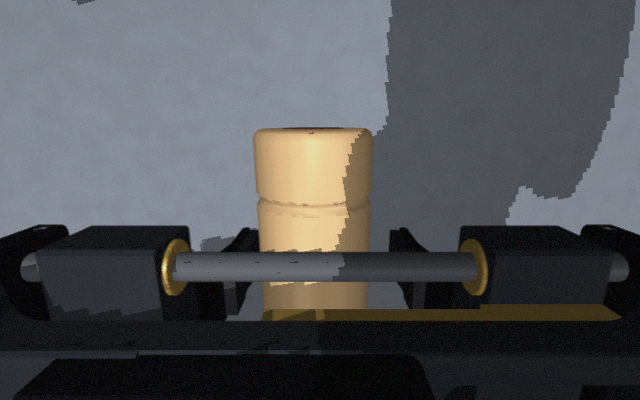

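Emit:
carry_out(
  plan=[
    {"fingers": -0.4,"dx": 0,"dy": 0,"dz": 0,"rx": 0,"ry": 0,"rz": 0},
    {"fingers": -0.4,"dx": 0,"dy": 0,"dz": 0,"rx": 0,"ry": 0,"rz": 0},
    {"fingers": -0.4,"dx": 0,"dy": 0.06,"dz": 0,"rx": 0,"ry": 0,"rz": 0},
    {"fingers": -0.4,"dx": 0,"dy": 0.1,"dz": 0,"rx": 0,"ry": 0,"rz": 0},
    {"fingers": -0.4,"dx": 0,"dy": 0.15,"dz": 0,"rx": 0,"ry": 0,"rz": 0},
    {"fingers": -0.4,"dx": 0,"dy": 0.15,"dz": 0,"rx": 0,"ry": 0,"rz": 0},
    {"fingers": -0.4,"dx": 0,"dy": 0.15,"dz": 0,"rx": 0,"ry": 0,"rz": 0},
    {"fingers": -0.4,"dx": 0,"dy": 0.15,"dz": 0,"rx": 0,"ry": 0,"rz": 0},
    {"fingers": -0.4,"dx": 0,"dy": 0.12,"dz": 0,"rx": 0,"ry": 0,"rz": 0},
    {"fingers": -0.4,"dx": 0,"dy": 0.1,"dz": 0,"rx": 0,"ry": 0,"rz": 0},
    {"fingers": -0.4,"dx": 0,"dy": 0.06,"dz": 0,"rx": 0,"ry": 0,"rz": 0},
    {"fingers": -0.4,"dx": 0,"dy": 0.05,"dz": 0,"rx": 0,"ry": 0,"rz": 0},
  ],
)

```text
time_s: 6.28
tool_pos: [0.497, -0.1419, 0.0111]
tool_rot: [-180.0, 0.0, 169.5]
force: [-0.2, 0.2, -0.1]
grip_width: 0.0607
```

```bash
python3 snap.py 3 scene side wrist
python3 -c "
from h import *
a=cv2.imread('pics/scene3.png');crop(a,240,210,90,80,7,'s3c.png')
a=cv2.imread('pics/side3.png');crop(a,290,150,110,60,7,'d3c.png')"
```

```text
6.425 [ 0.49705942 -0.14191603  0.01105982] [1.79996234e+02 4.01489101e-03 1.69554417e+02] [-1.28193931  0.0092256  -0.35806595] 0.060805925666699824
```

View pics/s3c.png

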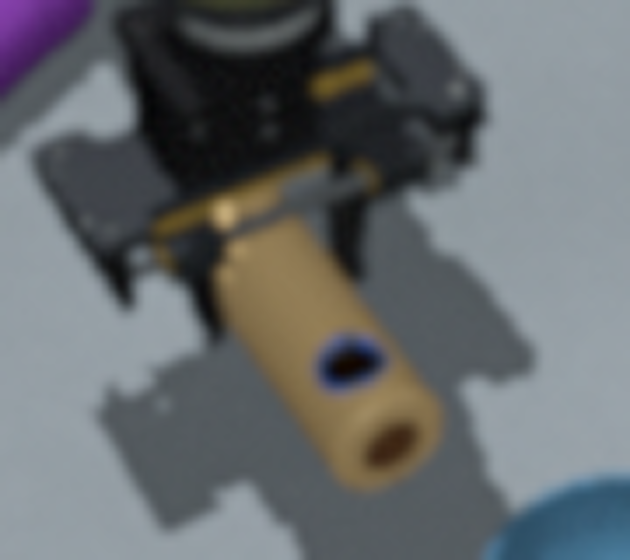

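View pics/d3c.png

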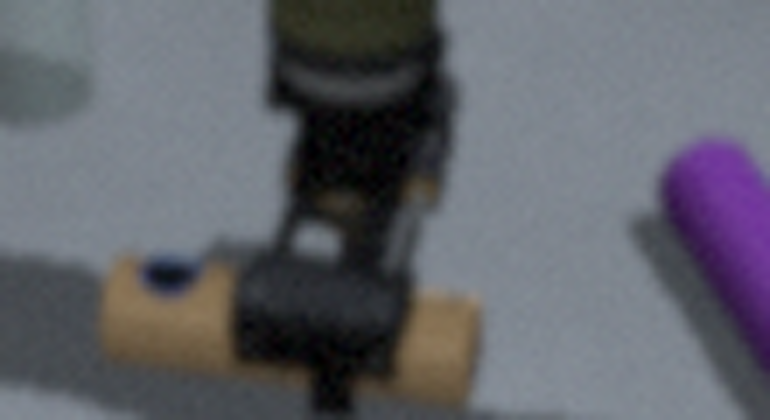

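View pics/wrist3.png

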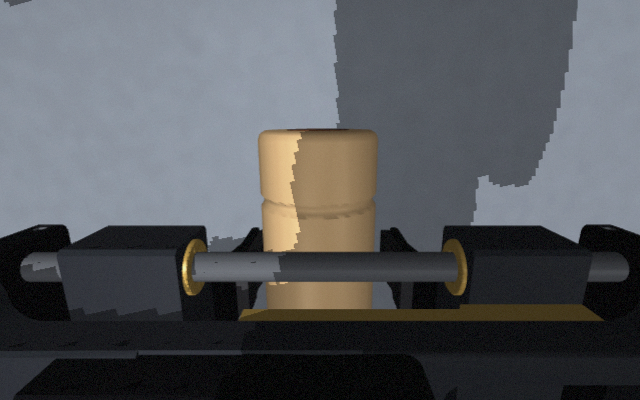

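```bash
python3 - <<'E'
from h import *
A=np.load("scene3.npz");B=np.load("side3.npz")
pa=(290.0,261.8);pb=(314.3,189.3)
print("tri",tri([(A["K"],A["E"],pa),(B["K"],B["E"],pb)]))
yaw=np.radians(-10.3);ax=np.array([np.cos(yaw),np.sin(yaw),0]);ly=np.array([-np.sin(yaw),np.cos(yaw),0])
base=np.array([.4966,-.1444,.027])
print("scene bias check, old: center proj")
def P(s,t): return base+ax*s+.027*(ly*np.sin(t)+np.array([0,0,1])*np.cos(t))
# hole visible is on the surface; t>0: hole tilted left
for nm,C,p in(("scene",A,pa),("side",B,pb)):
    r=least_squares(lambda q:(proj(C["K"],C["E"],P(*q))[0]-p),[.087,0]);print(nm,r.x[0],np.degrees(r.x[1]))
W=np.load("wrist3.npz")
for px in((259,160),(378,160),(262,240),(376,240)):print(onplane(W["K"],W["E"],px,.030))
print(onplane(W["K"],W["E"],(318,130),.045))
E
```

```text
tri (array([ 0.57943467, -0.16247413,  0.0480157 ]), np.float64(0.1730007475945854))
scene bias check, old: center proj
scene 0.08869735598095334 -11.218936207443013
side 0.08349606070113985 9.25287269438597
[ 0.44287713 -0.16183069  0.03      ]
[ 0.45258971 -0.10923268  0.03      ]
[ 0.48050778 -0.16932906  0.03      ]
[ 0.49044681 -0.11553447  0.03      ]
[ 0.43434188 -0.13293645  0.045     ]
```

```bash
python3 - <<'E'
from h import *
yaw=np.radians(-10.3);ax=np.array([np.cos(yaw),np.sin(yaw),0]);ly=np.array([-np.sin(yaw),np.cos(yaw),0]);z=np.array([0,0,1.])
base=np.array([.4966,-.1444,.027]); c=base+ax*.0268
t=np.linspace(0,2*np.pi,80)
out=[]
for nm,x,y,w,h,s in(("scene",255,225,60,60,9),("side",300,180,70,40,9)):
    a=cv2.imread(f"pics/{nm}3.png");d=np.load(f"{nm}3.npz");K,E=d["K"],d["E"]
    im=cv2.resize(a[y:y+h,x:x+w],None,fx=s,fy=s,interpolation=cv2.INTER_CUBIC)
    def dr(P,col):
        q=((proj(K,E,P)-[x,y]+.5)*s).astype(int);cv2.polylines(im,[q.reshape(-1,1,2)],True,col,1)
    for e in(-.09,.09): dr(c+ax*e+.027*(np.outer(np.cos(t),ly)+np.outer(np.sin(t),z)),(0,0,255))
    for sg in range(0,180,180//3):pass
    for th,col in((0,(0,255,0)),(-.2,(0,255,255))):
        al=np.sin(t)*.014/.027; al=np.arcsin(al); dr(c+np.outer(.06+.014*np.cos(t),ax)+.027*(np.outer(np.sin(th+al),ly)+np.outer(np.cos(th+al),z)),col)
    H=cv2.convexHull(np.vstack([proj(K,E,c+ax*e+.027*(np.outer(np.cos(t),ly)+np.outer(np.sin(t),z))) for e in(-.09,.09)]).astype(np.float32))
    cv2.polylines(im,[((H-[x,y]+.5)*s).astype(int)],True,(0,0,255),1)
    cv2.imwrite(f"pics/ov_{nm}3.png",im)
E
```

```text
(no output)
```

View pics/ov_scene3.png

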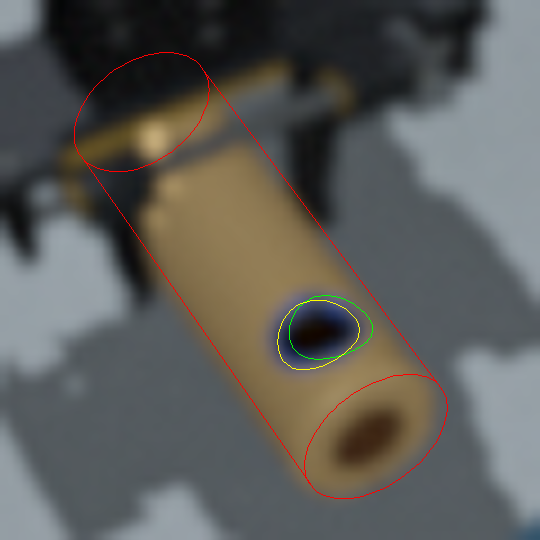

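View pics/ov_side3.png

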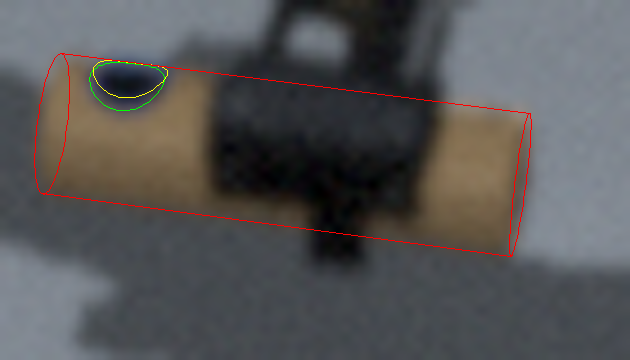

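The hole looks about 4° short of straight up, on the right side. Centring the roller as the fingers close should take that out. Next I grip and lift.

Emit:
carry_out(
  plan=[
    {"fingers": -0.4,"dx": 0,"dy": 0,"dz": 0.1,"rx": 0,"ry": 0,"rz": 0},
    {"fingers": -0.2,"dx": 0,"dy": 0,"dz": 0,"rx": 0,"ry": 0,"rz": 0},
    {"fingers": -0.2,"dx": 0,"dy": 0,"dz": 0,"rx": 0,"ry": 0,"rz": 0},
    {"fingers": 0.2,"dx": 0,"dy": 0,"dz": 0,"rx": 0,"ry": 0,"rz": 0},
    {"fingers": 0.2,"dx": 0,"dy": 0,"dz": 0,"rx": 0,"ry": 0,"rz": 0},
    {"fingers": 0.5,"dx": 0,"dy": 0,"dz": 0,"rx": 0,"ry": 0,"rz": 0},
    {"fingers": 0.5,"dx": 0,"dy": 0,"dz": -0.3,"rx": 0,"ry": 0,"rz": 0},
    {"fingers": 0.5,"dx": 0,"dy": 0,"dz": -0.6,"rx": 0,"ry": 0,"rz": 0},
    {"fingers": 0.5,"dx": 0,"dy": 0,"dz": -0.8,"rx": 0,"ry": 0,"rz": 0},
    {"fingers": 0.5,"dx": 0,"dy": 0,"dz": -0.8,"rx": 0,"ry": 0,"rz": 0},
    {"fingers": 0.5,"dx": 0,"dy": 0,"dz": -0.3,"rx": 0,"ry": 0,"rz": 0},
  ],
  force=35,
)

```text
time_s: 7.8
tool_pos: [0.4984, -0.1423, 0.0946]
tool_rot: [180.0, 0.2, 169.5]
force: [-0.1, 0.4, -1.6]
grip_width: 0.0531
```

```bash
python3 snap.py 4 scene side
python3 -c "
from h import *
a=cv2.imread('pics/scene4.png');crop(a,240,190,100,90,7,'s4c.png')
a=cv2.imread('pics/side4.png');crop(a,280,130,110,80,7,'d4c.png')"
```

```text
7.9 [ 0.49800744 -0.14203296  0.09356845] [1.79953618e+02 1.67375984e-01 1.69557363e+02] [-0.197312   -0.51294418 -1.07085918] 0.05323338403593571
```

View pics/s4c.png

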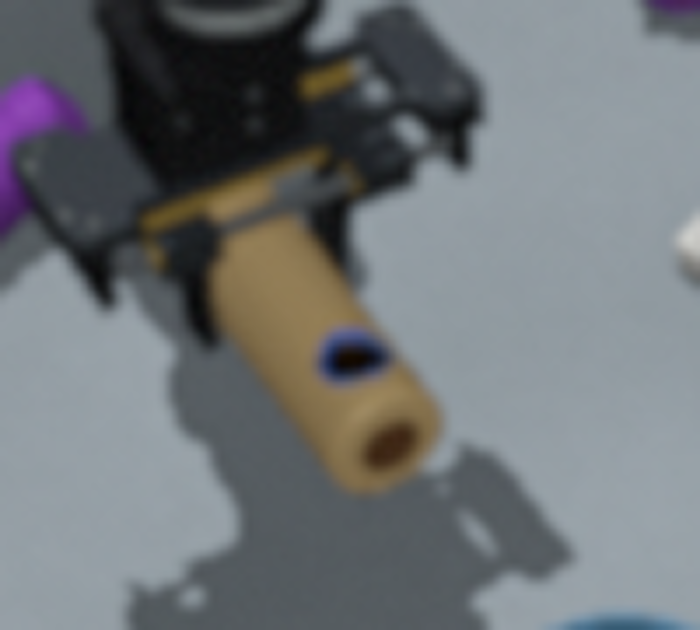

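View pics/d4c.png

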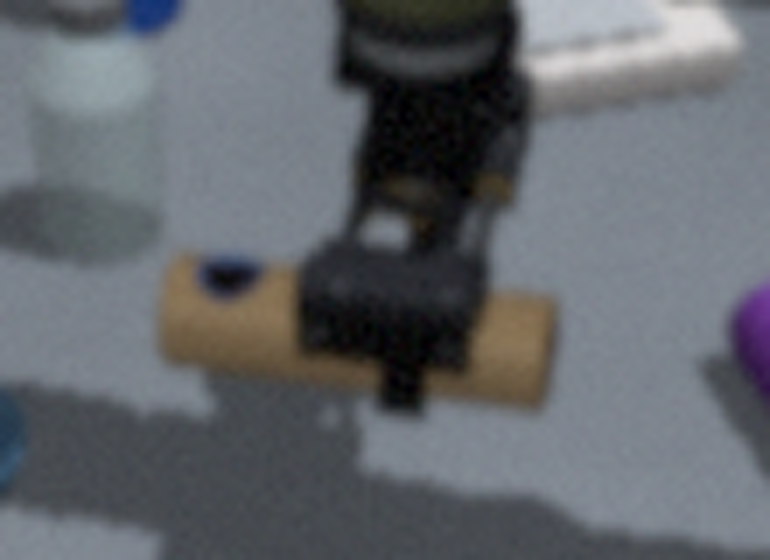

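Emit:
carry_out(
  plan=[
    {"fingers": 0.5,"dx": 0.2,"dy": 0.5,"dz": 0,"rx": 0,"ry": 0,"rz": 0},
    {"fingers": 0.5,"dx": 0.3,"dy": 1,"dz": 0,"rx": 0,"ry": 0,"rz": 0},
    {"fingers": 0.5,"dx": 0.3,"dy": 1,"dz": 0,"rx": 0,"ry": 0,"rz": 0},
    {"fingers": 0.5,"dx": 0.3,"dy": 1,"dz": 0,"rx": 0,"ry": 0,"rz": 0},
    {"fingers": 0.5,"dx": 0.3,"dy": 1,"dz": 0,"rx": 0,"ry": 0,"rz": 0},
    {"fingers": 0.5,"dx": 0.3,"dy": 1,"dz": 0,"rx": 0,"ry": 0,"rz": 0},
    {"fingers": 0.5,"dx": 0.3,"dy": 1,"dz": 0,"rx": 0,"ry": 0,"rz": 0},
    {"fingers": 0.5,"dx": 0.27,"dy": 1,"dz": 0,"rx": 0,"ry": 0,"rz": -0.45},
    {"fingers": 0.5,"dx": 0,"dy": 0.8,"dz": 0,"rx": 0,"ry": 0,"rz": -0.5},
    {"fingers": 0.5,"dx": 0,"dy": 0.4,"dz": 0,"rx": 0,"ry": 0,"rz": -0.5},
    {"fingers": 0.5,"dx": 0,"dy": 0,"dz": 0,"rx": 0,"ry": 0,"rz": -0.5},
    {"fingers": 0.5,"dx": 0,"dy": 0,"dz": 0,"rx": 0,"ry": 0,"rz": -0.39},
  ],
)

```text
time_s: 9.4
tool_pos: [0.4731, 0.1282, 0.0914]
tool_rot: [-180.0, -0.1, -166.7]
force: [-0.1, -0.1, -1.2]
grip_width: 0.0534
```

```bash
python3 snap.py 5 scene side wrist
python3 -c "
from h import *
a=cv2.imread('pics/scene5.png');crop(a,310,150,150,120,5.3,'s5c.png')
a=cv2.imread('pics/side5.png');crop(a,180,195,200,115,4,'d5c.png')"
```

```text
9.55 [0.47325883 0.12781283 0.09159753] [-1.79988953e+02 -4.47631316e-02 -1.66999557e+02] [ 0.33772321 -0.7296011  -1.50462429] 0.05312268837977544
```

View pics/s5c.png

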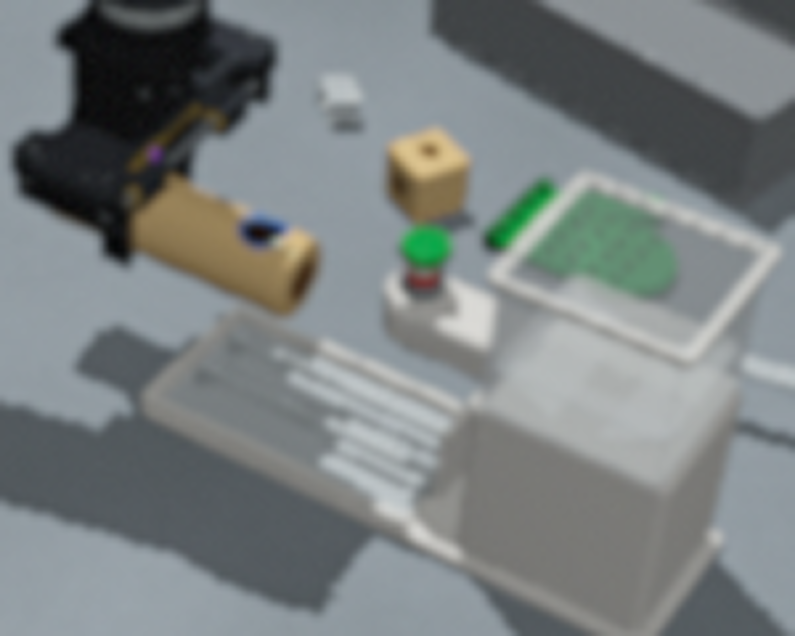

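View pics/d5c.png

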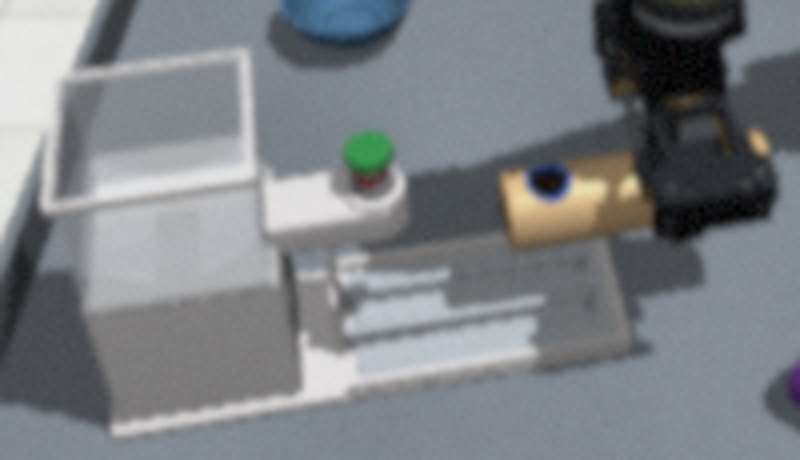

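View pics/wrist5.png

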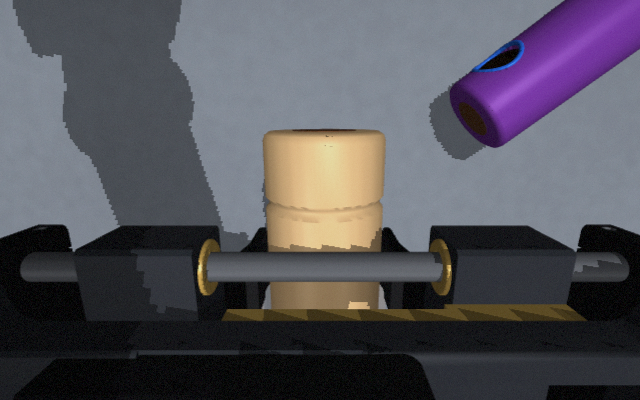

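```bash
python3 - <<'E'
from h import *
A=np.load("scene5.npz");B=np.load("side5.npz")
T=lambda p,q:tri([(A["K"],A["E"],p),(B["K"],B["E"],q)])
print("hole",T((262/5.3+310-.4,232/5.3+150-.4),(550/4+180-.4,183/4+195-.4)),"kin",[.5576,.1473,.1376])
print("button",T((427/5.3+310-.4,244/5.3+150-.4),(369/4+180-.4,151/4+195-.4)))
# green-blob centroids (cap incl side): use model proj
for nm,C in(("scene",A),("side",B)):
    a=cv2.imread(f"pics/{nm}5.png");hsv=cv2.cvtColor(a,cv2.COLOR_BGR2HSV)
    m=((hsv[...,0]>50)&(hsv[...,0]<75)&(hsv[...,1]>130)).astype(np.uint8)
    n,l,st,ce=cv2.connectedComponentsWithStats(m)
    for i in range(1,n):
        if 20<st[i,4]<250: print(nm,st[i],ce[i])
    print("pred cap mid z.179",proj(C["K"],C["E"],[.6695,.170,.179]))
E
```

```text
hole (array([0.55525463, 0.14858347, 0.13176078]), np.float64(0.30869065641411453)) kin [0.5576, 0.1473, 0.1376]
button (array([0.66755634, 0.16876383, 0.18069863]), np.float64(0.1871977034688257))
scene [402 185  12  12  53] [407.60377358 190.39622642]
scene [386 193   9   7  52] [390.05769231 195.94230769]
pred cap mid z.179 [[391.04551543 196.2784205 ]]
side [267 229  10   8  70] [271.6        232.51428571]
pred cap mid z.179 [[271.23075426 233.08745523]]
```

Emit:
carry_out(
  plan=[
    {"fingers": 0.5,"dx": 0,"dy": -0.07,"dz": 0.4,"rx": 0,"ry": 0,"rz": 0},
    {"fingers": 0.5,"dx": 0,"dy": -0.06,"dz": 0.6,"rx": 0,"ry": 0,"rz": 0},
    {"fingers": 0.5,"dx": 0,"dy": 0,"dz": 0.5,"rx": 0,"ry": 0,"rz": 0},
    {"fingers": 0.5,"dx": -0.3,"dy": 0,"dz": 0,"rx": 0,"ry": 0,"rz": 0},
    {"fingers": 0.5,"dx": -0.6,"dy": 0,"dz": 0,"rx": 0,"ry": 0,"rz": 0},
    {"fingers": 0.5,"dx": -0.6,"dy": 0,"dz": 0,"rx": 0,"ry": 0,"rz": 0},
    {"fingers": 0.5,"dx": -0.6,"dy": 0,"dz": 0,"rx": 0,"ry": 0,"rz": 0},
    {"fingers": 0.5,"dx": -0.6,"dy": 0,"dz": 0,"rx": 0,"ry": 0,"rz": 0},
    {"fingers": 0.5,"dx": -0.4,"dy": 0,"dz": 0,"rx": 0,"ry": 0,"rz": 0},
    {"fingers": 0.5,"dx": -0.2,"dy": 0,"dz": 0,"rx": 0,"ry": 0,"rz": 0},
  ],
)

```text
time_s: 10.8
tool_pos: [0.5718, 0.1462, 0.0472]
tool_rot: [-180.0, 0.0, -167.0]
force: [0.5, -0.6, -0.5]
grip_width: 0.053
```

```bash
python3 snap.py 6 scene side
python3 -c "
from h import *
a=cv2.imread('pics/scene6.png');crop(a,310,150,150,120,5.3,'s6c.png')
a=cv2.imread('pics/side6.png');crop(a,180,195,200,115,4,'d6c.png')"
```

```text
10.9 [0.57133802 0.14604393 0.04706884] [-1.79992762e+02  1.03322498e-02 -1.67047262e+02] [-0.36514716  0.36837431 -1.95521954] 0.05329300938304504
```

View pics/s6c.png

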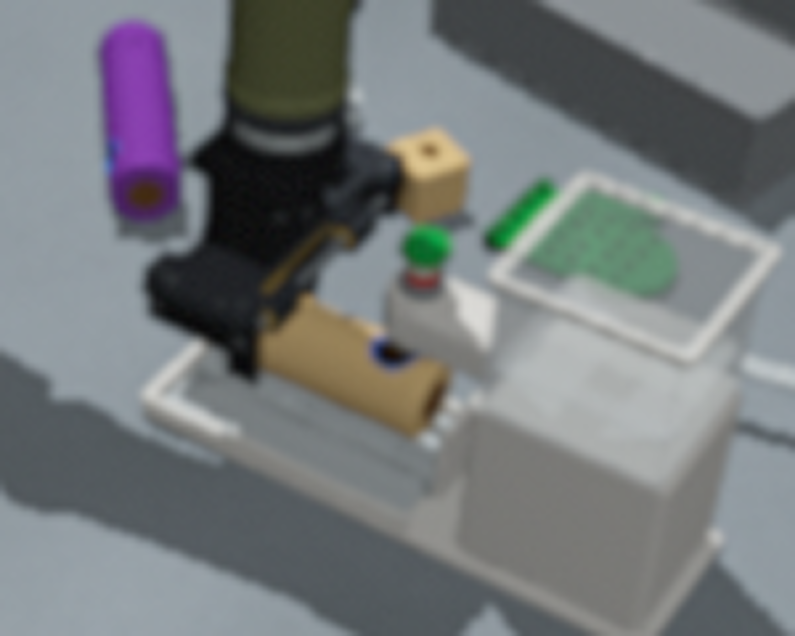

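View pics/d6c.png

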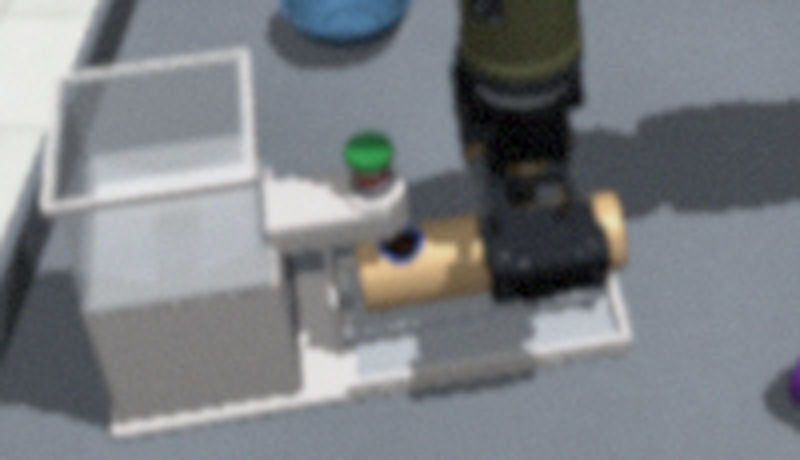

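Emit:
carry_out(
  plan=[
    {"fingers": 0.5,"dx": -0.2,"dy": 0,"dz": 0,"rx": 0,"ry": 0,"rz": 0},
    {"fingers": 0.5,"dx": -0.16,"dy": 0,"dz": 0,"rx": 0,"ry": 0,"rz": 0},
    {"fingers": 0.5,"dx": -0.1,"dy": 0,"dz": 0,"rx": 0,"ry": 0,"rz": 0},
    {"fingers": 0.5,"dx": 0,"dy": 0,"dz": 0.1,"rx": 0,"ry": 0,"rz": 0},
    {"fingers": 0.5,"dx": 0,"dy": 0,"dz": 0.1,"rx": 0,"ry": 0,"rz": 0},
    {"fingers": 0.5,"dx": 0,"dy": 0,"dz": 0.1,"rx": 0,"ry": 0,"rz": 0},
    {"fingers": 0.5,"dx": 0,"dy": 0,"dz": 0,"rx": 0,"ry": 0,"rz": 0},
  ],
)

```text
time_s: 11.78
tool_pos: [0.584, 0.1489, 0.0376]
tool_rot: [-180.0, -0.0, -167.0]
force: [0.7, -0.5, -1.5]
grip_width: 0.0535
```

```bash
python3 snap.py 7 scene side
python3 -c "
from h import *
a=cv2.imread('pics/scene7.png');crop(a,340,180,100,80,7.8,'s7c.png')
a=cv2.imread('pics/side7.png');crop(a,230,215,115,75,6.8,'d7c.png')"
```

```text
11.875 [0.5842925  0.14902854 0.03802778] [ 1.79998216e+02 -2.96881561e-03 -1.67046705e+02] [-0.03382243 -0.2187896  -1.27982302] 0.053066200990951086
```

View pics/s7c.png

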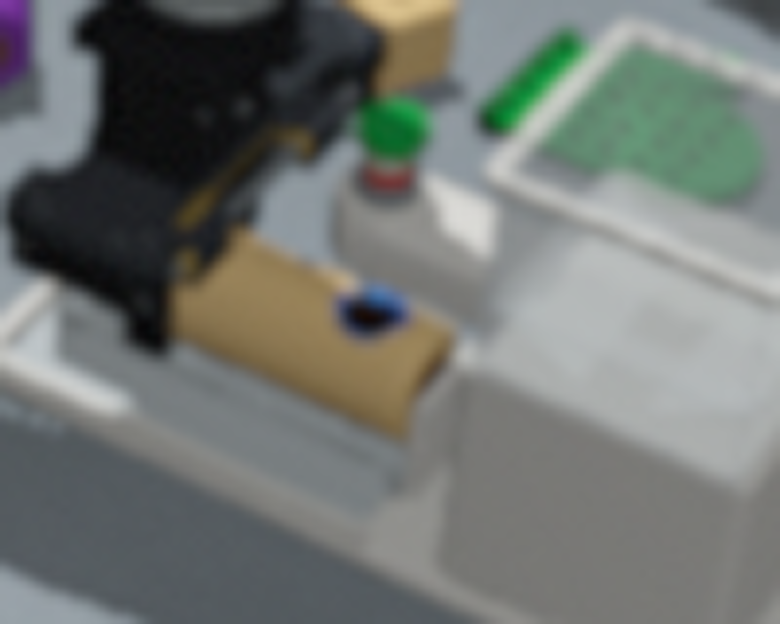

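View pics/d7c.png

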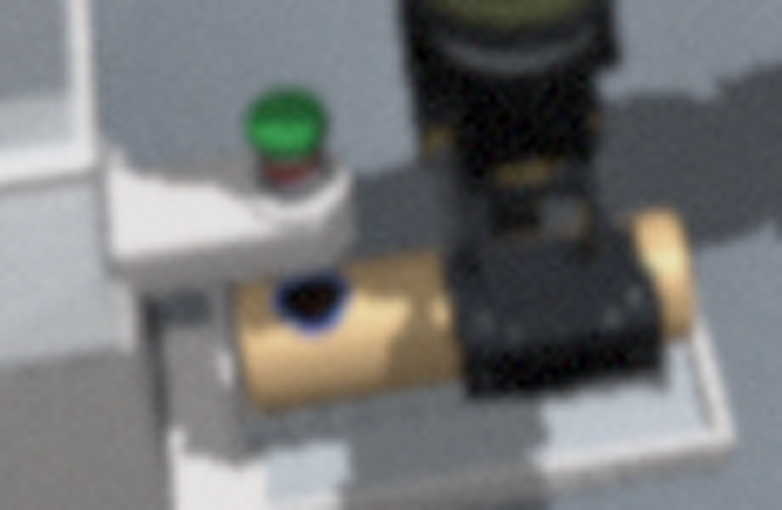

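```bash
python3 - <<'E'
from h import *
A=np.load("scene7.npz");B=np.load("side7.npz")
T=lambda p,q:tri([(A["K"],A["E"],p),(B["K"],B["E"],q)])
print("hole",T((373/7.8+340-.4,313/7.8+180-.4),(312/6.8+230-.4,299/6.8+215-.4)))
print("button",T((394/7.8+340-.4,124/7.8+180-.4),(286/6.8+230-.4,118/6.8+215-.4)))
yaw=np.radians(12.95);ax=np.array([np.cos(yaw),np.sin(yaw),0]);print("kin hole",np.array([.5843,.149,.084])+.0865*ax)
ax=np.array([np.cos(yaw),np.sin(yaw),0]);ly=np.array([-np.sin(yaw),np.cos(yaw),0]);z=np.array([0,0,1.])
c=np.array([.5843,.149,.057])+.0265*ax
t=np.linspace(0,2*np.pi,80)
for nm,x,y,w,h,s in(("scene",355,195,60,50,10),("side",255,225,80,55,9)):
    a=cv2.imread(f"pics/{nm}7.png");d=np.load(f"{nm}7.npz");K,E=d["K"],d["E"]
    im=cv2.resize(a[y:y+h,x:x+w],None,fx=s,fy=s,interpolation=cv2.INTER_CUBIC)
    def dr(P,col):
        q=((proj(K,E,P)-[x,y]+.5)*s).astype(int);cv2.polylines(im,[q.reshape(-1,1,2)],True,col,1)
    C=[c+ax*e+.027*(np.outer(np.cos(t),ly)+np.outer(np.sin(t),z)) for e in(-.09,.09)]
    H=cv2.convexHull(np.vstack([proj(K,E,q) for q in C]).astype(np.float32))
    cv2.polylines(im,[((H-[x,y]+.5)*s).astype(int)],True,(0,0,255),1); dr(C[1],(0,0,255))
    for th,col in((0,(0,255,0)),(.2,(0,255,255))):
        al=np.arcsin(np.sin(t)*.014/.027); dr(c+np.outer(.06+.014*np.cos(t),ax)+.027*(np.outer(np.sin(th+al),ly)+np.outer(np.cos(th+al),z)),col)
    cv2.imwrite(f"pics/ov_{nm}7.png",im)
E
```

```text
hole (array([0.66760434, 0.16916645, 0.07986787]), np.float64(0.2546145032729896))
button (array([0.66790803, 0.16824531, 0.18166547]), np.float64(0.23830534578979723))
kin hole [0.66859996 0.16838471 0.084     ]
```

View pics/ov_scene7.png

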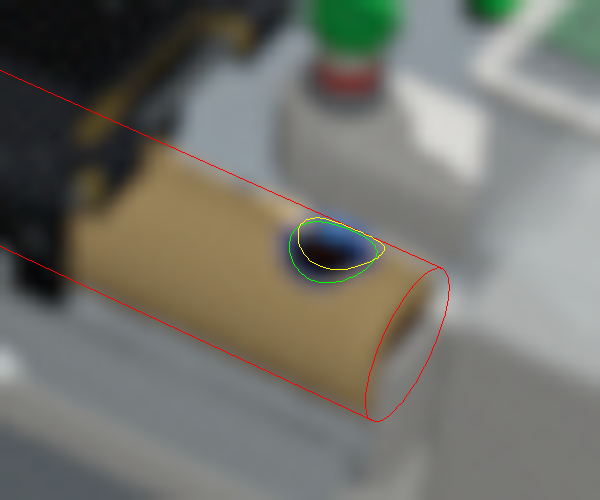

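View pics/ov_side7.png

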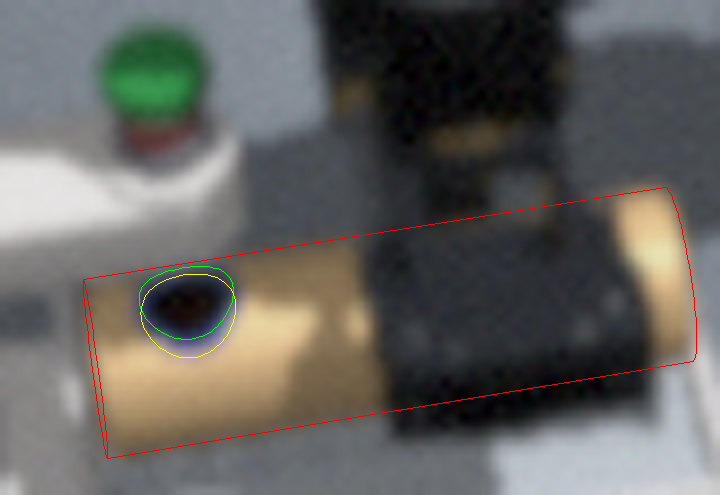

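Emit:
carry_out(
  plan=[
    {"fingers": 0.5,"dx": 0,"dy": 0,"dz": 0.06,"rx": 0,"ry": 0,"rz": 0},
    {"fingers": 0.5,"dx": 0,"dy": 0,"dz": 0.05,"rx": 0,"ry": 0,"rz": 0},
    {"fingers": 0.5,"dx": 0,"dy": 0,"dz": 0.03,"rx": 0,"ry": 0,"rz": 0},
    {"fingers": 0.5,"dx": 0,"dy": 0,"dz": 0,"rx": 0,"ry": 0,"rz": 0},
  ],
)

```text
time_s: 12.38
tool_pos: [0.5843, 0.149, 0.0338]
tool_rot: [-180.0, -0.0, -167.1]
force: [-0.1, -0.8, -1.5]
grip_width: 0.0533
```

Emit:
carry_out(
  plan=[
    {"fingers": 0.5,"dx": 0,"dy": 0,"dz": 0.03,"rx": 0,"ry": 0,"rz": 0},
    {"fingers": 0.5,"dx": 0,"dy": 0,"dz": 0.02,"rx": 0,"ry": 0,"rz": 0},
    {"fingers": 0.5,"dx": 0,"dy": 0,"dz": 0,"rx": 0,"ry": 0,"rz": 0},
  ],
)

```text
time_s: 12.75
tool_pos: [0.5846, 0.149, 0.033]
tool_rot: [180.0, 0.0, -167.1]
force: [-1.3, -0.6, 4.9]
grip_width: 0.0533
```

Contact with the rails shows as +6 N, so I open slowly and check.

Emit:
carry_out(
  plan=[
    {"fingers": 0.1,"dx": 0,"dy": 0,"dz": 0,"rx": 0,"ry": 0,"rz": 0},
    {"fingers": -0.25,"dx": 0,"dy": 0,"dz": 0,"rx": 0,"ry": 0,"rz": 0},
    {"fingers": -0.35,"dx": 0,"dy": 0,"dz": 0,"rx": 0,"ry": 0,"rz": 0},
    {"fingers": -0.6,"dx": 0,"dy": 0,"dz": 0,"rx": 0,"ry": 0,"rz": 0},
    {"fingers": -0.8,"dx": 0,"dy": 0,"dz": 0,"rx": 0,"ry": 0,"rz": 0},
    {"fingers": -0.8,"dx": 0,"dy": 0,"dz": 0,"rx": 0,"ry": 0,"rz": 0},
  ],
)

```text
time_s: 13.5
tool_pos: [0.5844, 0.1491, 0.0323]
tool_rot: [180.0, 0.0, -167.0]
force: [-0.1, 0.4, -0.2]
grip_width: 0.0761
```

```bash
python3 snap.py 8 scene side wrist
cat > ov.py <<'E'
import sys
from h import *
n=sys.argv[1];yaw=np.radians(12.95);ax=np.array([np.cos(yaw),np.sin(yaw),0]);ly=np.array([-np.sin(yaw),np.cos(yaw),0]);z=np.array([0,0,1.])
c=np.array([.5846,.149,.052])+.0265*ax
t=np.linspace(0,2*np.pi,80);O=[]
for nm,x,y,w,h,s in(("scene",350,185,60,60,6),("side",255,215,80,60,6)):
    a=cv2.imread(f"pics/{nm}{n}.png");d=np.load(f"{nm}{n}.npz");K,E=d["K"],d["E"]
    im=cv2.resize(a[y:y+h,x:x+w],None,fx=s,fy=s,interpolation=cv2.INTER_CUBIC)
    def dr(P,col):
        q=((proj(K,E,P)-[x,y]+.5)*s).astype(int);cv2.polylines(im,[q.reshape(-1,1,2)],True,col,1)
    C=[c+ax*e+.027*(np.outer(np.cos(t),ly)+np.outer(np.sin(t),z)) for e in(-.09,.09)]
    H=cv2.convexHull(np.vstack([proj(K,E,q) for q in C]).astype(np.float32))
    cv2.polylines(im,[((H-[x,y]+.5)*s).astype(int)],True,(0,0,255),1)
    al=np.arcsin(np.sin(t)*.014/.027); dr(c+np.outer(.06+.014*np.cos(t),ax)+.027*(np.outer(np.sin(al),ly)+np.outer(np.cos(al),z)),(0,255,0))
    O.append(im)
cv2.imwrite(f"pics/ov{n}.png",np.hstack([cv2.copyMakeBorder(i,0,360-i.shape[0],0,0,0) for i in O])[:, :800])
E
python3 ov.py 8
```

```text
13.65 [0.58437298 0.14905478 0.03233934] [ 1.79999366e+02  3.89334055e-03 -1.67044968e+02] [ 0.51441394  0.40714476 -0.0541074 ] 0.07801651300784194
```

View pics/ov8.png

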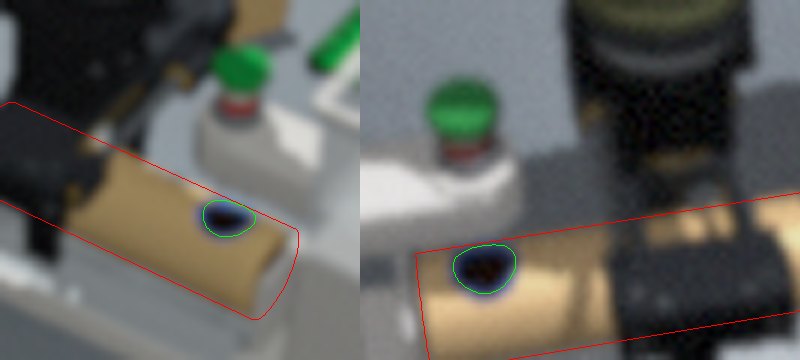

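View pics/wrist8.png

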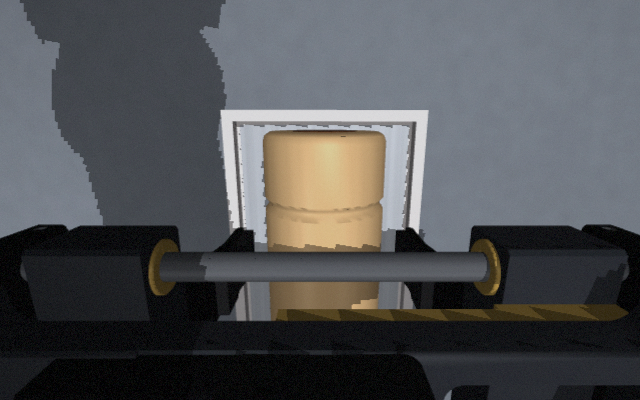

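```bash
python3 - <<'E'
from h import *
d=np.load("wrist8.npz");K,E=d["K"],d["E"]
yaw=np.radians(12.95);ax=np.array([np.cos(yaw),np.sin(yaw),0]);ly=np.array([-np.sin(yaw),np.cos(yaw),0])
D=np.array([.6695,.169,0])
for nm,px,z in(("trayL(-y?)",(221,110.5),.018),("trayR",(429,110.5),.018),("rollend",(324,131),.074),("rollend lo",(324,131),.060),("rl",(264,165),.055),("rr",(385,165),.055)):
    p=onplane(K,E,px,z);print(nm,p.round(4),"disp frame",((p-D)@ax).round(4),((p-D)@ly).round(4))
E
```

```text
trayL(-y?) [0.5266 0.0789 0.018 ] disp frame -0.1595 -0.0558
trayR [0.5017 0.1871 0.018 ] disp frame -0.1595 0.0553
rollend [0.5228 0.1345 0.074 ] disp frame -0.1507 -0.0007
rollend lo [0.5232 0.1346 0.06  ] disp frame -0.1503 -0.0008
rl [0.5435 0.1122 0.055 ] disp frame -0.1355 -0.0271
rr [0.5316 0.164  0.055 ] disp frame -0.1355 0.026
```

Emit:
carry_out(
  plan=[
    {"fingers": -0.8,"dx": 0,"dy": 0,"dz": -0.3,"rx": 0,"ry": 0,"rz": 0},
    {"fingers": -0.8,"dx": 0,"dy": 0,"dz": -0.7,"rx": 0,"ry": 0,"rz": 0},
    {"fingers": -0.8,"dx": 0,"dy": 0,"dz": -1,"rx": 0,"ry": 0,"rz": 0},
    {"fingers": -0.8,"dx": 0,"dy": 0,"dz": -1,"rx": 0,"ry": 0,"rz": 0},
    {"fingers": -0.8,"dx": 0,"dy": 0,"dz": -1,"rx": 0,"ry": 0,"rz": 0},
    {"fingers": -0.8,"dx": 0,"dy": 0,"dz": -1,"rx": 0,"ry": 0,"rz": 0},
    {"fingers": 1,"dx": 0,"dy": 0,"dz": -1,"rx": 0,"ry": 0,"rz": 0},
    {"fingers": 1,"dx": 0,"dy": 0,"dz": -1,"rx": 0,"ry": 0,"rz": 0},
    {"fingers": 1,"dx": -0.4,"dy": 0,"dz": -0.3,"rx": 0,"ry": 0,"rz": 0},
    {"fingers": 1,"dx": -0.9,"dy": 0,"dz": 0,"rx": 0,"ry": 0,"rz": 0},
    {"fingers": 1,"dx": -0.9,"dy": 0,"dz": 0,"rx": 0,"ry": 0,"rz": 0},
    {"fingers": 1,"dx": -0.7,"dy": 0,"dz": 0,"rx": 0,"ry": 0,"rz": 0},
  ],
  force=20,
)

```text
time_s: 15.15
tool_pos: [0.67, 0.1688, 0.252]
tool_rot: [180.0, 0.0, -167.0]
force: [0.0, -0.7, 0.8]
grip_width: 0.0262
```

```bash
python3 snap.py 9 scene side; python3 ov.py 9
```

```text
15.25 [0.67027564 0.16879097 0.25107502] [-1.79961757e+02  1.77985722e-02 -1.67046472e+02] [-0.0723259  -1.05674403  0.35309819] 0.01845343002912126
```

View pics/ov9.png

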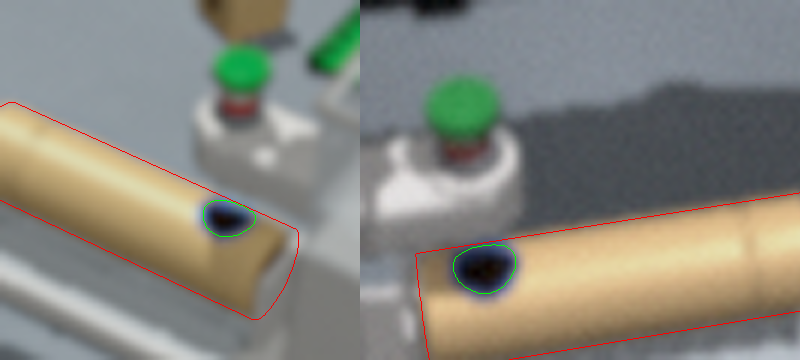

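Emit:
carry_out(
  plan=[
    {"fingers": 1,"dx": 0,"dy": 0,"dz": 0.4,"rx": 0,"ry": 0,"rz": 0},
    {"fingers": 1,"dx": 0,"dy": 0,"dz": 0.6,"rx": 0,"ry": 0,"rz": 0},
    {"fingers": 1,"dx": 0,"dy": 0,"dz": 0.6,"rx": 0,"ry": 0,"rz": 0},
    {"fingers": 1,"dx": 0,"dy": 0,"dz": 0.3,"rx": 0,"ry": 0,"rz": 0},
    {"fingers": 1,"dx": 0,"dy": 0,"dz": 0.1,"rx": 0,"ry": 0,"rz": 0},
    {"fingers": 1,"dx": 0,"dy": 0,"dz": 0,"rx": 0,"ry": 0,"rz": 0},
  ],
)

```text
time_s: 16.0
tool_pos: [0.6693, 0.1686, 0.1916]
tool_rot: [180.0, 0.0, -167.0]
force: [-0.5, 0.5, -0.2]
grip_width: 0.0008
```

```bash
python3 snap.py 10 scene side; python3 ov.py 10
```

```text
16.1 [0.66957319 0.16859109 0.1921138 ] [ 1.79995597e+02  7.43623489e-02 -1.67048754e+02] [-0.59977937 -0.65427762 -0.08089024] 0.000367058377675837
```

View pics/ov10.png

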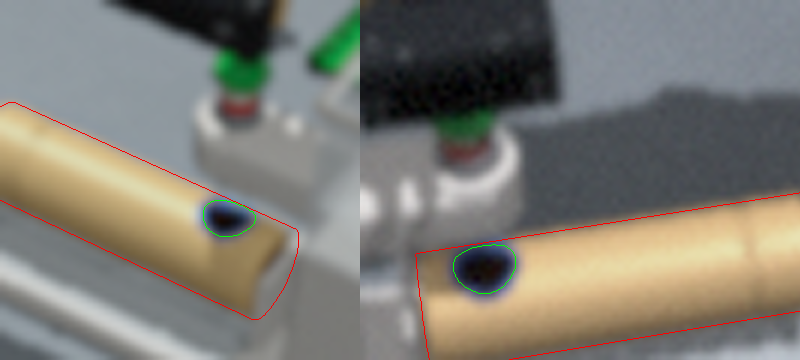

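Emit:
carry_out(
  plan=[
    {"fingers": 1,"dx": 0,"dy": 0,"dz": 0.12,"rx": 0,"ry": 0,"rz": 0},
    {"fingers": 1,"dx": 0,"dy": 0,"dz": 0.1,"rx": 0,"ry": 0,"rz": 0},
    {"fingers": 1,"dx": 0,"dy": 0,"dz": 0,"rx": 0,"ry": 0,"rz": 0},
  ],
)

```text
time_s: 16.48
tool_pos: [0.6692, 0.1685, 0.1848]
tool_rot: [180.0, 0.0, -167.0]
force: [0.2, 0.2, -0.6]
grip_width: 0.0003
```

Emit:
carry_out(
  plan=[
    {"fingers": 1,"dx": 0,"dy": 0,"dz": 0.08,"rx": 0,"ry": 0,"rz": 0},
    {"fingers": 1,"dx": 0,"dy": 0,"dz": 0.05,"rx": 0,"ry": 0,"rz": 0},
    {"fingers": 1,"dx": 0,"dy": 0,"dz": 0,"rx": 0,"ry": 0,"rz": 0},
  ],
)

```text
time_s: 16.85
tool_pos: [0.6693, 0.1686, 0.1814]
tool_rot: [180.0, 0.0, -167.0]
force: [-0.5, -0.6, 4.1]
grip_width: 0.0004
```

Emit:
carry_out(
  plan=[
    {"fingers": 1,"dx": 0,"dy": 0,"dz": 0.06,"rx": 0,"ry": 0,"rz": 0},
    {"fingers": 1,"dx": 0,"dy": 0,"dz": 0.04,"rx": 0,"ry": 0,"rz": 0},
    {"fingers": 1,"dx": 0,"dy": 0,"dz": 0,"rx": 0,"ry": 0,"rz": 0},
  ],
)

```text
time_s: 17.23
tool_pos: [0.6693, 0.1686, 0.1783]
tool_rot: [180.0, 0.0, -167.0]
force: [-1.8, -0.2, 5.4]
grip_width: 0.0002
```

Emit:
carry_out(
  plan=[
    {"fingers": 1,"dx": 0,"dy": 0,"dz": 0.05,"rx": 0,"ry": 0,"rz": 0},
    {"fingers": 1,"dx": 0,"dy": 0,"dz": 0.03,"rx": 0,"ry": 0,"rz": 0},
    {"fingers": 1,"dx": 0,"dy": 0,"dz": 0,"rx": 0,"ry": 0,"rz": 0},
    {"fingers": 1,"dx": 0,"dy": 0,"dz": 0,"rx": 0,"ry": 0,"rz": 0},
    {"fingers": 1,"dx": 0,"dy": 0,"dz": 0,"rx": 0,"ry": 0,"rz": 0},
  ],
)

```text
time_s: 17.85
tool_pos: [0.6693, 0.1686, 0.1763]
tool_rot: [180.0, 0.0, -167.0]
force: [-1.8, 0.6, 7.4]
grip_width: 0.0008
```

```bash
python3 snap.py 11 scene side;python3 - <<'E'
from h import *
f=[]
for i in range(8):
    imaging.read_camera("side");o=sensors.get_obs();f.append((o["force"][2],o["tool_pos"][2]))
print(np.round(f,4).tolist(),np.mean(f,0))
a=cv2.imread('pics/scene11.png');b=cv2.imread('pics/side11.png')
crop(a,370,180,40,40,10,'x1.png');crop(b,245,215,40,40,10,'x2.png')
cv2.imwrite('pics/x11.png',np.hstack([cv2.imread('pics/x1.png'),cv2.imread('pics/x2.png')]))
E
python3 ov.py 11
```

```text
17.95 [0.66931154 0.16856922 0.17628914] [ 1.79987558e+02  4.81261120e-02 -1.67047055e+02] [-2.41760381 -0.75002495  6.79460606] 0.0009736486496527958
[[6.5037, 0.1763], [6.8368, 0.1763], [6.158, 0.1763], [6.7917, 0.1763], [6.6442, 0.1763], [6.6005, 0.1763], [7.1396, 0.1762], [6.5471, 0.1763]] [6.65269562 0.1762711 ]
```

View pics/x11.png

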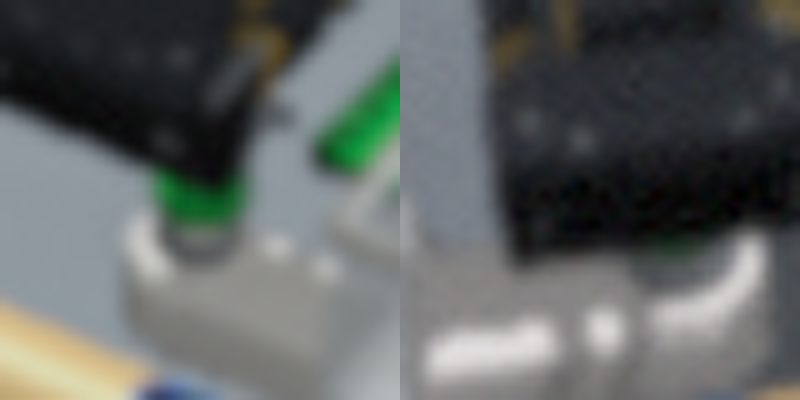

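View pics/ov11.png

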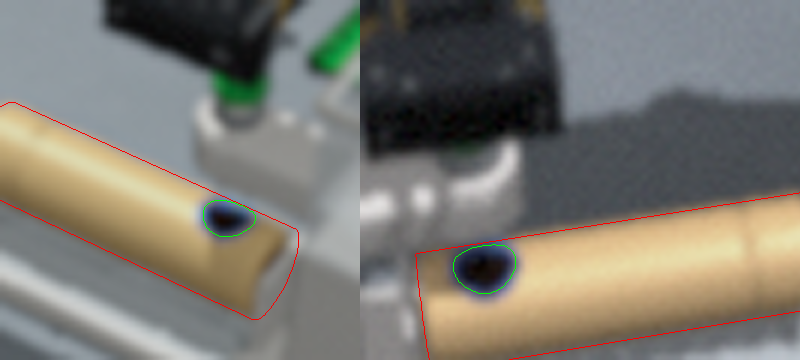

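The force is steady at 6.65 N, which puts the button at about 7.5 mm. No red is visible and the roller is unchanged, so I hand the job in.

```bash
python3 -c "
from cell import ticket
print(ticket.sign_off())"
```

```text
the job is handed in; nothing more can be done
None
```

The roller lies on the rails with its hole up under the spout, and the arm is holding the green button at about half travel. I handed the job in at about 18.4 s; sign-off reports no verdict.

- **Rolling:** I rolled the maple roller about 36 mm to the left between the partly closed fingers. The distance rolled put the hole straight up. The two cameras first disagreed on its tilt, the scene camera giving about 11° to the right and the side camera about 9° to the left. Overlaying the expected outline on both pictures gave roughly 4° to the right.
- **Placing:** I gripped it about 26 mm behind its centre, slid it in lengthwise from the front and released it on the rails. The last pictures show it level. Compared with the expected outline, the hole is within a few degrees of straight up. Position measurements put it within about 1 mm of the spout's axis. It did not move when I let go or pressed the button.
- **Button:** It is held down about 7.3 mm by the spring force and 7.7 mm by the arm's position, with a steady force of about 6.65 N. No red is visible on the stem.
- **Other things on the shelf:** The arm never came near them. I did not measure their positions again at the end.

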